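# Hang the deep charm pail on the two-pronged hanger

### The job

Two small tin pails stand on the packing bench with their wire bails folded down. Take the deep one (not the shallow one): swing its bail upright while the pail still stands on the bench, then lift the pail by the bail and hang it on the two-pronged steel hanger, so that it hangs level and still from both prongs. Leave the shallow pail where it stands.

Things in the scene. Friction and masses are not known exactly. Their poses are not given: they have to be found in the camera images.
- pail_mid (a point): Deep tin pail, open-topped, 80 mm high, 100 mm across the rim, 84 mm across the foot, 0.3 to 0.5 kg. Point on its axis, half-way up (40 mm over its underside). z up its axis; y along the line through the bail's two pivots, which lie 32 mm above this point on small lugs (112 mm over both); the bail starts folded over the +x side.
- pail_grip (a point): Middle of the crossbar of the deep pail's wire bail, in a free-turning wooden roller 11 mm thick, 44 mm long. Wire 5 mm thick, legs 120 mm apart; crossbar 106 mm long, 90 mm from the pivot line. y along the crossbar; z from pivots to crossbar: level when folded (stops hold it level, 40 mm beyond the rim), up when upright. Swings freely 180 degrees; falls if let go.
- hanger_rest (a point): Where the crossbar's middle comes to lie on the fixed hanger, 206 mm above the bench: midway between two level 8 mm steel prongs 76 mm apart (centres), 6.5 mm above their centre lines. x from free ends to posts, y across. Free ends, 45 mm before this point, rise 12 mm above it; posts 72 mm behind it, no higher than the prongs. Bring the bar in along +x, parallel to y, then lower.
- low_mid (a point): The shallow tin pail, a bystander: same rim and bail as the deep one but only 45 mm high. This point is on its axis, half-way up.
Not all that is in view belongs to the job. What is shaped like the part that bears hanger_rest but green or orange is not meant. What is shaped like the part that bears pail_mid but red is not meant.

How it is judged:
By the outcome, as a careful person would: the job done as asked, in the order asked, and still so for the second after the job is handed in, with the robot touching nothing.
It also fails if it takes over 67 s, if anything falls off the work surface, if the arm or the gripper's body presses on something with over 40 N, if the wrist force passes 120 N, or if a joint passes its speed limit or range.

### The arm

A 7-joint arm with a two-finger parallel gripper is mounted at the origin on the work surface. World frame = base frame: x ahead of the robot, y to its left, z up, the work surface at z = 0. Lengths are in m, angles in rad, forces in N, time in s.
With the tool pointing down it reaches from about 0.4 to 0.9 m from the base axis. Payload 5.5 kg.
Tool frame: the origin (TCP) lies at the very end of the fingers, on their centre line; the grasp point (between the pads) lies 19 mm behind it; z points along the fingers, y is the line along which they close (so a half turn about z gives the same grasp; the last joint's range is limited). The gripper opens to 85 mm and grips with 20 to 120 N. Pads are 22 mm wide; open, the fingers measure 114 mm over their backs; the gripper's body (76 mm by 85 mm) begins 54 mm behind the grasp point. The pads swing forward as they close: fully open they stand 13 mm farther back than shut.
Start: joints at [-0.974, 0.501, -0.427, 1.55, 0.221, 1.138, -0.21], TCP at [0.213, 0.614, 0.231] pointing down, gripper open.
Joint ranges: [-2.88, 2.88], [-0.31, 2.03], [-1.54, 1.56], [0.2, 2.42], [-1.41, 4.55], [0.19, 2.02], [-2.57, 2.57]. Speed limits (rad/s): [2.57, 2.57, 3.14, 3.14, 3.14, 3.14, 3.14].

### API

Orientations are given as a 3x3 rotation matrix whose columns are the frame's x, y, z axes.
In Python, from bench import robot gives the robot as it stands.
- The arm moves only by the tool step_arm, never from a script. Its argument "targets" is a list that holds one entry, the list of rows, each a list of 4 numbers: the shift along the tool's x, y, z in m, then the turn about the tool's z in degrees. A call has 1 to 12 rows; each row is the pose to reach, as a shift and turn from the pose commanded when the call began, along the tool's axes at that moment; what a row does not reach only later rows make up. A row lasts 1/8 s, in which the tool goes at most 62.5 mm and 10.7 degrees, less where a joint would pass 70% of its speed; a pose out of reach is approached as far as the arm can. A call with a gripper value outside its range is refused whole. "fingers" is the closure, from -1 (fully open) to 1 (shut), so that 0 is half open, set as the call begins (left out, the last holds). The fingers move at their own pace and stop on an object; the grip force is fixed at half the most. Time passes only in rows, so rows that repeat a pose let the fingers close. It gives the time, the measured TCP pose, the force, the opening and the grip force at its end, in the units of the state.
- robot.get_obs(): the state, without advancing time (a new reading comes with each control period).
- robot.capture(name): name is "scene" or "top" or "wrist"; returns (picture, depth): 480x640x3 uint8, red, green, blue; 480x640 float32, m along the optical axis (not along the pixel's ray), 0 where there is no reading.
- robot.camera_params(name): a dict with "vfov" (degrees; the focal length in pixels is half the picture's height over the tangent of half this angle, whatever the lens; pixels are square), "cx", "cy" (the principal point, pixels), "xyz" and "orientation" of the camera in the world. Camera axes: x right, y down, z forward; pixel columns grow to the right and rows downward; lengths in m; the calibration is good to about 2 mm. A picture is of the moment at which its call begins: read the wrist's pose just before it. camera_params takes no time and is no camera call; for the wrist camera it gives the pose at the moment of the call.
- robot.close_job(): hands the job in; it is judged then, once.
Trained networks look in the newest picture that a camera, given by its name, has taken for a name from the list of things; names that differ only in an ending like _2 or _b are one class to them, and where a whole thing is asked for, a point or a joint stands for the part that bears it (a point fixed in the world has none). Each returns a list of dicts, best first, with "confidence" (0 to 1); they miss things now and then, are a little off and sometimes report something else, mostly with a low value. They report only what shows in the picture. A call takes as long as a camera call. They do not tell look-alikes from the thing itself.
- robot.silhouettes(thing, camera): "pixels" (480x640 bool, what is visible of it).
- robot.spot_point(thing, camera): "position" ([x, y, z] in m, in world coordinates, good to about 4 mm: a listed point, or the origin of a listed thing).
The state is a dict: "clock": time; "joints": joint angles; "joint_velocities": joint speeds; "joint_torque": joint torques, N m; "tcp_pos": TCP position; "orientation": TCP orientation; "wrist_force": force on the tool from outside, world axes, zero at the start; "torque": the same for the moment, N m; "grip_width": opening from 0.0 (shut) to 1.0 (fully open); "grip_force": force on a finger pad.
Only numpy, scipy, OpenCV 4.12 (cv2) and the standard library are available. Lean on these libraries where they do the work, as an engineer would, in place of code of your own. Each camera call takes 0.05 s, during which the arm holds its last target. There are 200 camera calls.

## Working session

There is one attempt and no reset: what is moved stays moved. The work goes in short steps, Python scripts to look and compute and a tool call to move; the robot and the scene stay as the last step left them, time stands still between calls to the robot, and variables do not carry over. Pictures are saved under pics/ and viewed, at most 10 in all, crops included, and the job is handed in when it is done.

Besides the shell and the picture viewer there is one more tool, called after "Request:" by a JSON object that holds its "method" and its "body", one argument or row to a line. step_arm: Moves the arm, as the interface text tells. Its arguments: {"type":"object","properties":{"targets":{"type":"array"},"fingers":{"type":"number"}},"required":["targets"]}

```bash
mkdir -p pics; cat > h.py <<'E'
import numpy as np, cv2
from bench import robot
def cap(n,f=None):
    p,d=robot.capture(n)
    if f: cv2.imwrite('pics/'+f,p[:,:,::-1])
    return p,d
def world(n,u,v,z,P=None):
    P=P or robot.camera_params(n); f=240/np.tan(np.radians(P['vfov'])/2)
    c=np.stack([(u-P['cx'])/f*z,(v-P['cy'])/f*z,z],-1)
    return c@np.array(P['orientation']).T+np.array(P['xyz'])
def pix(n,X):
    P=robot.camera_params(n); f=240/np.tan(np.radians(P['vfov'])/2)
    c=(np.array(X)-P['xyz'])@np.array(P['orientation']); return c[:2]/c[2]*f+[P['cx'],P['cy']]
def tool(v):
    o=robot.get_obs(); return np.array(o['orientation']).T@np.array(v)
E
python3 - <<'E'
from h import *
np.set_printoptions(precision=3,suppress=True)
for n in ['scene','top']:
    cap(n,n+'1.png')
    for t in ['pail_mid','pail_grip','hanger_rest','low_mid']:
        for r in robot.spot_point(t,n): print(n,t,round(r['confidence'],2),np.array(r['position']),pix(n,r['position']))
o=robot.get_obs();print(o['clock'],o['tcp_pos']);print(np.array(o['orientation']))
E
```

```text
scene pail_mid 0.92 [0.563 0.267 0.039] [385.453 317.582]
scene pail_mid 0.83 [0.257 0.434 0.041] [486.439 271.284]
scene pail_grip 0.6 [0.629 0.319 0.074] [397.126 332.329]
scene pail_grip 0.45 [0.315 0.362 0.07 ] [456.226 265.632]
scene hanger_rest 0.81 [ 0.584 -0.241  0.203] [206.187 207.732]
scene hanger_rest 0.75 [ 0.264 -0.35   0.202] [247.603 156.906]
scene hanger_rest 0.6 [0.319 0.185 0.207] [398.163 204.447]
scene low_mid 0.65 [0.657 0.003 0.021] [271.509 308.914]
top pail_mid 0.93 [0.564 0.268 0.041] [240.371 203.555]
top pail_mid 0.76 [0.264 0.432 0.041] [177.175 311.456]
top pail_grip 0.5 [0.632 0.325 0.069] [218.858 177.394]
top pail_grip 0.47 [0.319 0.366 0.071] [199.428 291.12 ]
top hanger_rest 0.93 [0.318 0.18  0.206] [262.55  289.714]
top hanger_rest 0.84 [ 0.591 -0.244  0.206] [436.38  180.305]
top hanger_rest 0.82 [ 0.268 -0.343  0.209] [481.772 312.755]
0.5 [0.213 0.614 0.231]
[[-0.945  0.328 -0.   ]
 [ 0.328  0.945 -0.   ]
 [ 0.    -0.    -1.   ]]
```

View pics/scene1.png

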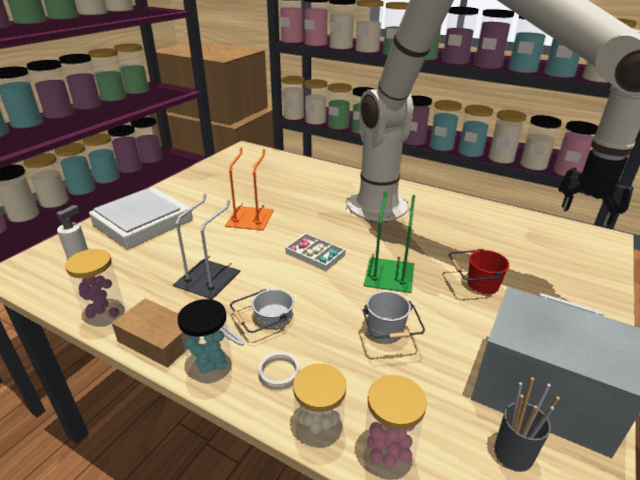

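View pics/top1.png

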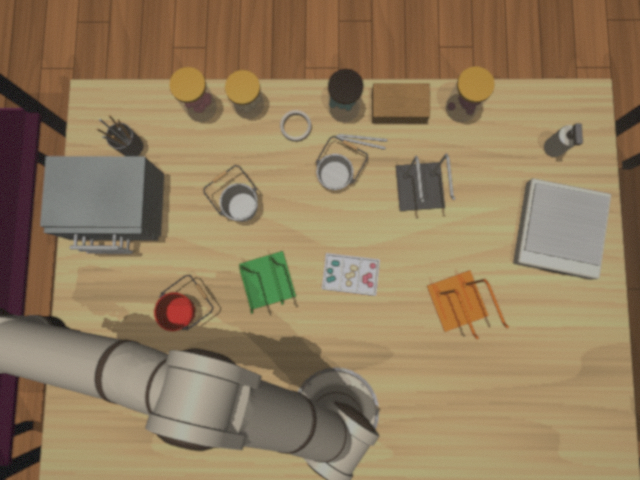

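The scene picture shows the deep pail at (387,315) with its bail folded toward lower right, the shallow pail at (272,308), and the grey hanger at (205,230). In the top picture these are at (240,203), (335,173) and (436,180). Red, green and orange are decoys. Next I need the directions.

```bash
python3 - <<'E'
from h import *
np.set_printoptions(precision=3,suppress=True)
V,U=np.mgrid[:480,:640]
for n in ['top','scene']:
    p,d=cap(n); W=world(n,U,V,d); ok=d>0
    for name,c,r,lo,hi in [('hang',(.588,-.243),.14,.17,.25),('post',(.588,-.243),.14,.03,.15),('bail',(.631,.322),.07,.055,.085)]:
        m=ok&(np.hypot(W[...,0]-c[0],W[...,1]-c[1])<r)&(W[...,2]>lo)&(W[...,2]<hi)
        if name=='bail': m&=np.hypot(W[...,0]-.564,W[...,1]-.268)>.062
        X=W[m]; print(n,name,len(X)); 
        if len(X): print(X[::max(1,len(X)//22)])
E
```

```text
top hang 319
[[ 0.665 -0.272  0.185]
 [ 0.655 -0.273  0.198]
 [ 0.65  -0.199  0.198]
 [ 0.653 -0.195  0.171]
 [ 0.641 -0.277  0.205]
 [ 0.636 -0.277  0.203]
 [ 0.63  -0.276  0.207]
 [ 0.623 -0.197  0.204]
 [ 0.619 -0.203  0.199]
 [ 0.612 -0.204  0.206]
 [ 0.607 -0.204  0.205]
 [ 0.603 -0.205  0.201]
 [ 0.599 -0.279  0.2  ]
 [ 0.592 -0.2    0.196]
 [ 0.588 -0.283  0.203]
 [ 0.581 -0.279  0.208]
 [ 0.574 -0.201  0.205]
 [ 0.569 -0.206  0.204]
 [ 0.564 -0.279  0.208]
 [ 0.56  -0.209  0.202]
 [ 0.555 -0.279  0.203]
 [ 0.547 -0.279  0.214]
 [ 0.542 -0.282  0.214]]
top post 83
[[ 0.662 -0.271  0.139]
 [ 0.66  -0.271  0.137]
 [ 0.655 -0.194  0.145]
 [ 0.658 -0.272  0.135]
 [ 0.655 -0.196  0.137]
 [ 0.661 -0.271  0.115]
 [ 0.655 -0.195  0.125]
 [ 0.66  -0.269  0.108]
 [ 0.659 -0.276  0.113]
 [ 0.652 -0.197  0.126]
 [ 0.661 -0.272  0.096]
 [ 0.653 -0.194  0.114]
 [ 0.662 -0.269  0.082]
 [ 0.66  -0.276  0.089]
 [ 0.652 -0.197  0.108]
 [ 0.66  -0.272  0.08 ]
 [ 0.652 -0.196  0.098]
 [ 0.66  -0.271  0.071]
 [ 0.655 -0.194  0.077]
 [ 0.662 -0.27   0.051]
 [ 0.659 -0.276  0.061]
 [ 0.654 -0.2    0
[... 1603 characters left out ...]
199  0.082]
 [ 0.663 -0.273  0.05 ]
 [ 0.656 -0.193  0.073]
 [ 0.658 -0.195  0.067]
 [ 0.664 -0.269  0.035]
 [ 0.666 -0.268  0.03 ]
 [ 0.659 -0.195  0.044]
 [ 0.657 -0.192  0.034]]
scene bail 237
[[0.566 0.345 0.074]
 [0.577 0.356 0.073]
 [0.643 0.256 0.071]
 [0.65  0.261 0.073]
 [0.652 0.26  0.069]
 [0.622 0.337 0.077]
 [0.659 0.266 0.071]
 [0.627 0.328 0.075]
 [0.615 0.346 0.073]
 [0.603 0.365 0.073]
 [0.64  0.314 0.076]
 [0.629 0.333 0.076]
 [0.614 0.351 0.072]
 [0.665 0.275 0.075]
 [0.641 0.319 0.076]
 [0.63  0.338 0.076]
 [0.661 0.286 0.074]
 [0.65  0.304 0.073]
 [0.64  0.323 0.074]
 [0.622 0.342 0.069]
 [0.659 0.294 0.073]
 [0.646 0.312 0.071]
 [0.633 0.33  0.069]
 [0.659 0.292 0.069]]
```

Request:
{"method": "step_arm", "body": {
  "targets": [
    [[-0.02, -0.006, 0, 3], [-0.06, -0.017, 0, 6], [-0.105, -0.03, 0, 10], [-0.155, -0.044, 0, 14], [-0.205, -0.058, 0, 18], [-0.255, -0.073, 0, 22], [-0.305, -0.087, 0, 26], [-0.355, -0.101, 0.01, 30], [-0.405, -0.115, 0.02, 34], [-0.45, -0.128, 0.03, 34], [-0.48, -0.137, 0.04, 34], [-0.495, -0.141, 0.05, 34]]
  ],
  "fingers": 0.3
}}

```text
clock: 2.1
tcp_pos: [0.6369, 0.3146, 0.1808]
orientation: [[-0.595, 0.804, 0.001], [0.804, 0.595, -0.002], [-0.002, -0.0, -1.0]]
wrist_force: [-0.2, 0.3, 0.4]
grip_width: 0.349
grip_force: 0.0
```

```bash
python3 - <<'E'
from h import *
np.set_printoptions(precision=3,suppress=True)
o=robot.get_obs();print(o['clock'],o['tcp_pos'],o['grip_width'],o['wrist_force']);print(np.array(o['orientation']))
P=robot.camera_params('wrist');print(P['xyz'])
V,U=np.mgrid[:480,:640]
p,d=cap('wrist','w1.png');W=world('wrist',U,V,d,P)
for t in ['pail_mid','pail_grip']:
    for r in robot.spot_point(t,'wrist'): print(t,round(r['confidence'],2),np.array(r['position']),pix('wrist',r['position']))
m=(d>0)&(np.hypot(W[...,0]-.634,W[...,1]-.319)<.06)&(W[...,2]>.055)&(W[...,2]<.09)&(np.hypot(W[...,0]-.564,W[...,1]-.268)>.062)
X=W[m];print(len(X));
if len(X):print(X[::max(1,len(X)//25)])
E
```

```text
2.1 [0.637 0.315 0.181] 0.34917635953355736 [-0.243  0.297  0.363]
[[-0.595  0.804  0.001]
 [ 0.804  0.595 -0.002]
 [-0.002 -0.    -1.   ]]
[0.587 0.383 0.323]
pail_mid 0.9 [0.557 0.27  0.039] [189.376 206.632]
pail_grip 0.88 [0.631 0.325 0.072] [323.819 224.967]
2469
[[0.593 0.363 0.073]
 [0.601 0.363 0.074]
 [0.606 0.36  0.075]
 [0.609 0.354 0.075]
 [0.613 0.349 0.073]
 [0.616 0.342 0.074]
 [0.618 0.339 0.077]
 [0.624 0.34  0.077]
 [0.622 0.334 0.077]
 [0.628 0.334 0.076]
 [0.626 0.329 0.077]
 [0.632 0.329 0.077]
 [0.628 0.322 0.076]
 [0.634 0.323 0.079]
 [0.632 0.315 0.075]
 [0.637 0.316 0.078]
 [0.637 0.309 0.073]
 [0.642 0.311 0.078]
 [0.641 0.303 0.073]
 [0.648 0.301 0.073]
 [0.653 0.294 0.074]
 [0.659 0.287 0.074]
 [0.663 0.281 0.075]
 [0.645 0.261 0.073]
 [0.658 0.269 0.073]
 [0.653 0.262 0.075]]
```

View pics/w1.png

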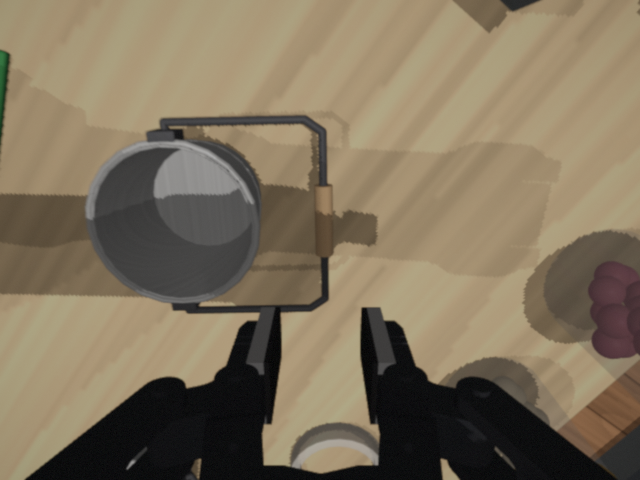

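The wrist picture shows the roller centred at (324,221), with the bar running straight down the image and the pail at (175,220). The yaw is right; I need about 8 mm along tool x, then straight down.

Request:
{"method": "step_arm", "body": {
  "targets": [
    [[0.008, 0, 0.01, 0], [0.0085, 0, 0.03, 0], [0.0085, 0, 0.055, 0], [0.0085, 0, 0.08, 0], [0.0085, 0, 0.1, 0], [0.0085, 0, 0.115, 0], [0.0085, 0, 0.124, 0], [0.0085, 0, 0.128, 0], [0.0085, 0, 0.128, 0]]
  ]
}}

```text
clock: 3.38
tcp_pos: [0.6296, 0.3257, 0.0536]
orientation: [[-0.6, 0.8, 0.0], [0.8, 0.6, 0.0], [-0.0, 0.001, -1.0]]
wrist_force: [0.2, -0.2, -0.2]
grip_width: 0.345
grip_force: 0.0
```

Request:
{"method": "step_arm", "body": {
  "targets": [
    [[0, 0, 0, 0], [0, 0, 0, 0], [0, 0, 0, 0], [0, 0, 0, 0], [0, 0, 0, 0]]
  ],
  "fingers": 1
}}

```text
clock: 4.0
tcp_pos: [0.63, 0.3258, 0.054]
orientation: [[-0.6, 0.8, 0.001], [0.8, 0.6, 0.001], [-0.0, 0.002, -1.0]]
wrist_force: [1.2, -0.9, 2.9]
grip_width: 0.104
grip_force: 58.7
```

```bash
python3 - <<'E'
from h import *
P=robot.camera_params('wrist')
p,d=cap('wrist','w2.png');print([ (r['position'],r['confidence']) for t in ['pail_mid','pail_grip'] for r in robot.spot_point(t,'wrist')])
E
```

```text
[([0.5619, 0.2696, 0.0399], 0.56), ([0.6341, 0.3202, 0.0744], 0.8)]
```

View pics/w2.png

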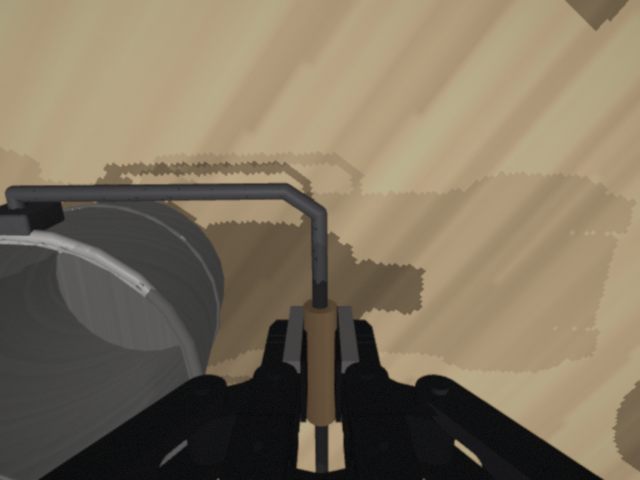

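The picture shows the roller held between the pads at (320,360), with the pail undisturbed. Next I swing the bail along its 90 mm arc.

Request:
{"method": "step_arm", "body": {
  "targets": [
    [[0, 0, -0.0063, 0], [0, -0.0014, -0.0156, 0], [0, -0.0044, -0.0278, 0], [0, -0.0098, -0.0409, 0], [0, -0.0172, -0.0529, 0], [0, -0.0264, -0.0636, 0], [0, -0.0371, -0.0728, 0], [0, -0.0491, -0.08, 0], [0, -0.0622, -0.0853, 0], [0, -0.0744, -0.0883, 0], [0, -0.0837, -0.0894, 0], [0, -0.09, -0.0895, 0]]
  ]
}}

```text
clock: 5.65
tcp_pos: [0.5573, 0.2704, 0.144]
orientation: [[-0.599, 0.8, 0.001], [0.8, 0.599, -0.0], [-0.001, 0.001, -1.0]]
wrist_force: [0.9, -1.8, 7.2]
grip_width: 0.099
grip_force: 59.5
```

Request:
{"method": "step_arm", "body": {
  "targets": [
    [[0, 0, 0, 0], [0, 0, 0, 0], [0, 0, 0, 0], [0, 0, 0, 0]]
  ]
}}

```text
clock: 6.15
tcp_pos: [0.5576, 0.2706, 0.144]
orientation: [[-0.6, 0.8, 0.001], [0.8, 0.6, -0.001], [-0.001, 0.001, -1.0]]
wrist_force: [0.8, -1.5, 9.0]
grip_width: 0.105
grip_force: 59.6
```

```bash
python3 - <<'E'
from h import *
p,d=cap('scene');cv2.imwrite('pics/s2.png',cv2.resize(p[180:400,240:560,::-1],None,fx=2,fy=2))
print([ (t,c,r['position'],r['confidence']) for c in ['scene','wrist'] if cap(c) for t in ['pail_mid','pail_grip'] for r in robot.spot_point(t,c)])
E
```

```text
[('pail_mid', 'scene', [0.2599, 0.432, 0.0419], 0.79), ('pail_mid', 'scene', [0.5587, 0.2649, 0.0402], 0.61), ('pail_grip', 'scene', [0.5572, 0.2644, 0.1623], 0.75), ('pail_grip', 'scene', [0.3151, 0.3628, 0.0704], 0.59), ('pail_mid', 'wrist', [0.5572, 0.2678, 0.0392], 0.72), ('pail_grip', 'wrist', [0.5591, 0.2657, 0.1628], 0.88)]
```

View pics/s2.png

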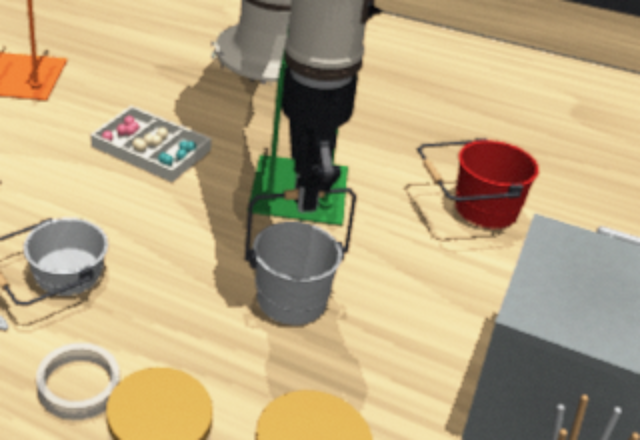

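The picture shows the pail standing with its bail upright in the gripper at (300,190). Lift gently.

Request:
{"method": "step_arm", "body": {
  "targets": [
    [[0, 0, -0.002, 0], [0, 0, -0.006, 0], [0, 0, -0.014, 0], [0, 0, -0.026, 0], [0, 0, -0.04, 0], [0, 0, -0.055, 0], [0, 0, -0.068, 0], [0, 0, -0.078, 0], [0, 0, -0.084, 0], [0, 0, -0.087, 0], [0, 0, -0.088, 0]]
  ]
}}

```text
clock: 7.88
tcp_pos: [0.5571, 0.2714, 0.2306]
orientation: [[-0.6, 0.8, -0.001], [0.8, 0.6, -0.0], [0.0, -0.001, -1.0]]
wrist_force: [1.1, 0.1, -3.2]
grip_width: 0.101
grip_force: 58.4
```

```bash
python3 - <<'E'
from h import *
o=robot.get_obs();t=np.array(o['tcp_pos']);print(t,o['wrist_force'])
cap('wrist');r=robot.spot_point('pail_grip','wrist');print(r and (r[0]['position'],r[0]['confidence']))
print('to pre',tool(np.array([.488,-.250,t[2]])-t))
E
```

```text
[0.55713271 0.27142844 0.2305612 ] [ 1.1398385   0.08432869 -3.18758707]
([0.5637, 0.2651, 0.2494], 0.95)
to pre [-3.75631493e-01 -3.68195465e-01  1.67394715e-04]
```

Request:
{"method": "step_arm", "body": {
  "targets": [
    [[-0.002, -0.002, 0, 0], [-0.007, -0.007, 0, 0], [-0.015, -0.015, 0, 0], [-0.026, -0.026, 0, 0], [-0.04, -0.039, 0, 0], [-0.057, -0.056, 0, 0], [-0.077, -0.076, 0, 0], [-0.098, -0.096, 0, 0], [-0.119, -0.117, 0, 0], [-0.14, -0.137, 0, 0], [-0.161, -0.158, 0, 0], [-0.182, -0.178, 0, 0]]
  ]
}}

```text
clock: 9.48
tcp_pos: [0.5235, 0.0168, 0.231]
orientation: [[-0.599, 0.801, 0.0], [0.801, 0.599, -0.0], [-0.0, 0.0, -1.0]]
wrist_force: [1.0, 0.4, -3.3]
grip_width: 0.105
grip_force: 58.4
```

Request:
{"method": "step_arm", "body": {
  "targets": [
    [[-0.021, -0.021, 0, 2], [-0.042, -0.041, 0, 5], [-0.063, -0.062, 0, 8], [-0.084, -0.083, 0, 11], [-0.105, -0.103, 0, 14], [-0.124, -0.122, 0, 17], [-0.141, -0.139, 0, 20], [-0.156, -0.154, 0, 23], [-0.169, -0.167, 0, 26], [-0.18, -0.177, 0, 29], [-0.188, -0.185, 0, 31], [-0.193, -0.19, 0, 32]]
  ]
}}

```text
clock: 10.98
tcp_pos: [0.4879, -0.2497, 0.2307]
orientation: [[-0.084, 0.996, -0.0], [0.996, 0.084, 0.0], [0.0, -0.0, -1.0]]
wrist_force: [0.7, 0.1, -3.5]
grip_width: 0.106
grip_force: 58.4
```

Request:
{"method": "step_arm", "body": {
  "targets": [
    [[0, 0, 0, 0], [0, 0, 0, 0], [0, 0, 0, 0], [0, 0, 0, 0], [0, 0, 0, 0], [0, 0, 0, 0], [0, 0, 0, 0], [0, 0, 0, 0]]
  ]
}}

```text
clock: 11.98
tcp_pos: [0.488, -0.2493, 0.2308]
orientation: [[-0.085, 0.996, 0.0], [0.996, 0.085, 0.0], [-0.0, 0.0, -1.0]]
wrist_force: [-0.7, -0.4, -2.6]
grip_width: 0.102
grip_force: 58.4
```

```bash
python3 - <<'E'
from h import *
np.set_printoptions(precision=4,suppress=True)
o=robot.get_obs();t=np.array(o['tcp_pos']);print(t,o['wrist_force'])
for c in ['wrist','scene']:
  cap(c,c+'3.png')
  for n in ['pail_grip','pail_mid','hanger_rest']:
    for r in robot.spot_point(n,c): print(c,n,r['position'],round(r['confidence'],2))
E
```

```text
[ 0.488  -0.2493  0.2308] [-0.6784 -0.4341 -2.6009]
wrist pail_grip [0.4899, -0.2535, 0.2498] 0.63
wrist pail_mid [0.4904, -0.2515, 0.1267] 0.83
scene pail_grip [0.4862, -0.2521, 0.25] 0.54
scene pail_grip [0.3147, 0.3636, 0.0706] 0.48
scene pail_mid [0.4893, -0.2549, 0.1279] 0.74
scene pail_mid [0.2582, 0.4356, 0.0411] 0.67
scene hanger_rest [0.5852, -0.2429, 0.2041] 0.95
scene hanger_rest [0.262, -0.3498, 0.2043] 0.82
scene hanger_rest [0.3162, 0.1816, 0.211] 0.67
```

View pics/wrist3.png

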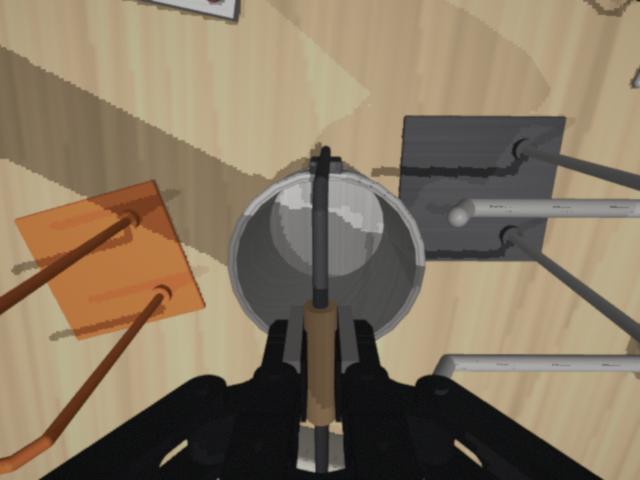

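The picture shows the bar held parallel to y. The prongs run along the image x at rows 208 and 362, with free ends at columns about 460 and 445. Next I measure their centre line from this near view.

```bash
python3 - <<'E'
from h import *
np.set_printoptions(precision=4,suppress=True)
V,U=np.mgrid[:480,:640]
P=robot.camera_params('wrist');p,d=cap('wrist');W=world('wrist',U,V,d,P)
m=(d>0)&(W[...,2]>.185)&(W[...,2]<.23)&(U>430)
for a,b in [(190,230),(345,385)]:
    k=m&(V>a)&(V<b);X=W[k]
    for x0 in np.arange(.53,.66,.015):
        s=X[abs(X[:,0]-x0)<.0075]
        if len(s)>5: print(a,x0,len(s),(s[:,1].min()+s[:,1].max())/2,s[:,2].max())
    print('minx',X[:,0].min())
# bar + roller
k=(d>0)&(W[...,2]>.235)&(W[...,2]<.26)&(abs(U-320)<14)&(V>140)
X=W[k];print('bar',X[:,1].min(),X[:,1].max(),X[::max(1,len(X)//8)])
R=(d>0)&(p[...,0].astype(int)-p[...,2]>40)&(abs(U-320)<20)&(V>290)&(V<440)
X=W[R];print('roller',len(X),np.percentile(X,[2,98],axis=0))
print(robot.get_obs()['tcp_pos'])
E
```

```text
190 0.53 227 -0.2059087907599836 0.21947420726822872
190 0.545 578 -0.20529197603271088 0.21968108129206831
190 0.56 714 -0.20406865517361805 0.20608854354736383
190 0.5750000000000001 704 -0.20321758574819915 0.2057352764172576
190 0.5900000000000001 692 -0.20180562441855326 0.20596501653509375
190 0.6050000000000001 698 -0.2006433464103355 0.20560220394208373
190 0.6200000000000001 130 -0.19963409497332724 0.20522091495331163
minx 0.5335582436267623
345 0.545 343 -0.27933341125145583 0.21549454309376534
345 0.56 528 -0.27946538589057696 0.20653017291267922
345 0.5750000000000001 571 -0.2790481505524582 0.20527926777914282
345 0.5900000000000001 577 -0.27731936964223847 0.20552381945889325
345 0.6050000000000001 581 -0.27621188916429834 0.20624308749957015
345 0.6200000000000001 570 -0.27477647848857517 0.2054368162542682
345 0.6350000000000001 457 -0.2736218905439238 0.20561405075712075
minx 0.5411731088157037
bar -0.3005649341502171 -0.1902206792268571 [[ 0.483  -0.1902  0.2352]
 [ 0.4823 -0.2019  0.2517]
 [ 0.4853 -0.2171  0.2503]
 [ 0.4868 -0.2308  0.2513]
 [ 0.4838 -0.241   0.2519]
 [ 0.4894 -0.2496  0.2538]
 [ 0.4864 -0.2613  0.2535]
 [ 0.4929 -0.2723  0.2532]
 [ 0.4938 -0.2984  0.2514]]
roller 2246 [[ 0.4856 -0.5107 -0.0007]
 [ 0.5269 -0.2317  0.255 ]]
[ 0.488  -0.2493  0.2308]
```

Request:
{"method": "step_arm", "body": {
  "targets": [
    [[0.002, 0.002, 0, 0], [0.005, 0.007, 0, 0], [0.005, 0.015, 0, 0], [0.005, 0.026, 0, 0], [0.005, 0.039, 0, 0], [0.005, 0.053, 0, 0], [0.005, 0.067, 0, 0], [0.005, 0.079, 0, 0], [0.005, 0.088, 0, 0], [0.005, 0.094, 0, 0], [0.005, 0.098, 0, 0], [0.005, 0.099, 0, 0]]
  ]
}}

```text
clock: 13.92
tcp_pos: [0.5862, -0.2359, 0.2307]
orientation: [[-0.085, 0.996, -0.0], [0.996, 0.085, 0.0], [0.0, -0.0, -1.0]]
wrist_force: [0.7, -0.3, -3.5]
grip_width: 0.108
grip_force: 58.4
```

Request:
{"method": "step_arm", "body": {
  "targets": [
    [[0, 0, 0, 0], [0, 0, 0, 0], [0, 0, 0.003, 0], [0, 0, 0.008, 0], [0, 0, 0.014, 0], [0, 0, 0.021, 0], [0, 0, 0.027, 0], [0, 0, 0.032, 0], [0, 0, 0.036, 0], [0, 0, 0.038, 0], [0, 0, 0.038, 0]]
  ]
}}

```text
clock: 15.3
tcp_pos: [0.5862, -0.2359, 0.1927]
orientation: [[-0.085, 0.996, -0.0], [0.996, 0.085, 0.0], [0.0, -0.0, -1.0]]
wrist_force: [0.0, 0.5, -3.3]
grip_width: 0.105
grip_force: 58.4
```

Request:
{"method": "step_arm", "body": {
  "targets": [
    [[0, 0, 0.001, 0], [0, 0, 0.002, 0], [0, 0, 0.003, 0], [0, 0, 0.0035, 0], [0, 0, 0.0035, 0]]
  ]
}}

```text
clock: 15.92
tcp_pos: [0.5862, -0.2359, 0.1892]
orientation: [[-0.085, 0.996, -0.0], [0.996, 0.085, 0.0], [0.0, -0.0, -1.0]]
wrist_force: [0.0, -0.5, -4.0]
grip_width: 0.104
grip_force: 58.4
```

```bash
python3 - <<'E'
from h import *
np.set_printoptions(precision=4,suppress=True)
for c in ['scene']:
  p,d=cap(c);cv2.imwrite('pics/s4.png',cv2.resize(p[150:330,120:320,::-1],None,fx=3,fy=3))
cap('wrist','w4.png')
for c in ['scene','wrist']:
  for n in ['pail_grip','pail_mid']:
    for r in robot.spot_point(n,c): print(c,n,r['position'],round(r['confidence'],2))
E
```

```text
scene pail_grip [0.5829, -0.2418, 0.2103] 0.65
scene pail_grip [0.3154, 0.3598, 0.072] 0.65
scene pail_mid [0.2611, 0.4341, 0.0423] 0.85
scene pail_mid [0.5883, -0.2393, 0.0854] 0.81
wrist pail_grip [0.5882, -0.2411, 0.2093] 0.65
wrist pail_mid [0.5856, -0.2389, 0.0854] 0.95
```

View pics/w4.png

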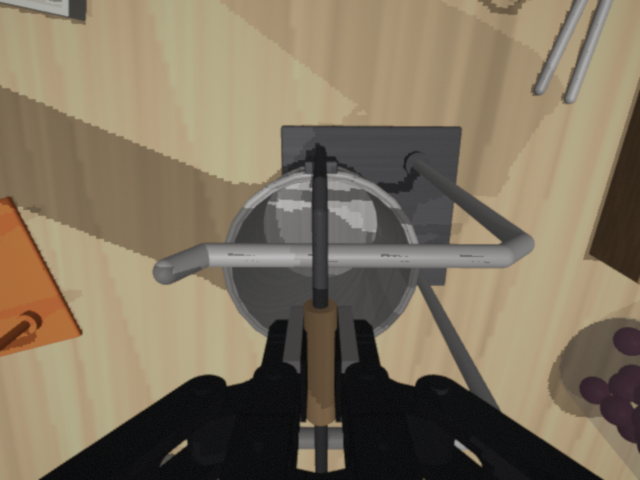

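View pics/s4.png

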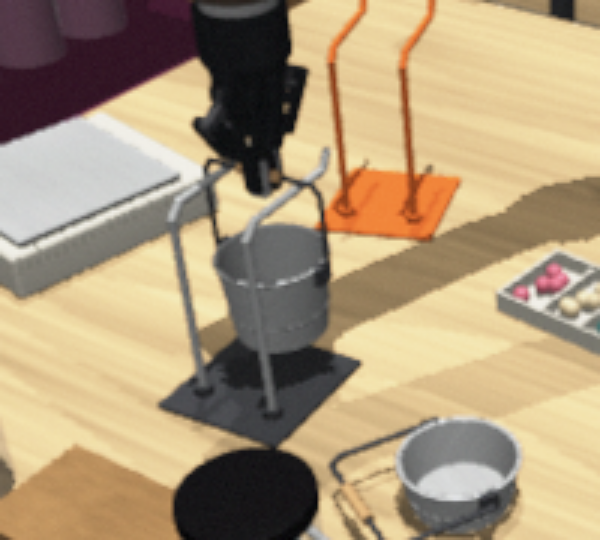

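Both pictures show the bar just above both prongs: crossings at wrist (320,255) and (320,437). The pail hangs level. Keep lowering until the weight transfers.

Request:
{"method": "step_arm", "body": {
  "targets": [
    [[0, 0, 0.0005, 0], [0, 0, 0.001, 0], [0, 0, 0.0015, 0], [0, 0, 0.002, 0], [0, 0, 0.002, 0], [0, 0, 0.002, 0]]
  ]
}}

```text
clock: 16.98
tcp_pos: [0.5864, -0.2359, 0.188]
orientation: [[-0.085, 0.996, 0.001], [0.996, 0.085, -0.0], [-0.0, 0.001, -1.0]]
wrist_force: [-2.8, 1.8, 4.9]
grip_width: 0.108
grip_force: 59.4
```

Request:
{"method": "step_arm", "body": {
  "targets": [
    [[0, 0, 0.0005, 0], [0, 0, 0.001, 0], [0, 0, 0.001, 0], [0, 0, 0.001, 0]]
  ]
}}

```text
clock: 17.48
tcp_pos: [0.5865, -0.2359, 0.1879]
orientation: [[-0.085, 0.996, 0.001], [0.996, 0.085, -0.0], [-0.0, 0.001, -1.0]]
wrist_force: [-4.8, 1.4, 10.0]
grip_width: 0.106
grip_force: 59.8
```

Request:
{"method": "step_arm", "body": {
  "targets": [
    [[0, 0, -0.001, 0], [0, 0, -0.0015, 0], [0, 0, -0.0015, 0]]
  ]
}}

```text
clock: 17.85
tcp_pos: [0.5864, -0.236, 0.188]
orientation: [[-0.085, 0.996, 0.0], [0.996, 0.085, -0.0], [-0.0, 0.0, -1.0]]
wrist_force: [-1.7, 1.0, 5.8]
grip_width: 0.106
grip_force: 59.3
```

Request:
{"method": "step_arm", "body": {
  "targets": [
    [[0, 0, 0, 0], [0, 0, 0, 0], [0, 0, 0, 0], [0, 0, 0, 0], [0, 0, 0, 0], [0, 0, 0, 0]]
  ],
  "fingers": 0.3
}}

```text
clock: 18.6
tcp_pos: [0.5862, -0.2359, 0.1877]
orientation: [[-0.085, 0.996, -0.0], [0.996, 0.085, 0.0], [0.0, -0.0, -1.0]]
wrist_force: [0.3, -0.5, 0.6]
grip_width: 0.352
grip_force: 0.0
```

Request:
{"method": "step_arm", "body": {
  "targets": [
    [[0, 0, -0.002, 0], [0, 0, -0.006, 0], [0, 0, -0.014, 0], [0, 0, -0.026, 0], [0, 0, -0.042, 0], [0, 0, -0.06, 0], [0, 0, -0.08, 0], [0, 0, -0.1, 0], [0, 0, -0.12, 0], [0, 0, -0.135, 0], [0, 0, -0.14, 0], [0, 0, -0.14, 0]]
  ]
}}

```text
clock: 20.1
tcp_pos: [0.5862, -0.2359, 0.3279]
orientation: [[-0.085, 0.996, 0.0], [0.996, 0.085, -0.0], [-0.0, 0.0, -1.0]]
wrist_force: [1.2, 0.2, -0.8]
grip_width: 0.35
grip_force: 0.0
```

Request:
{"method": "step_arm", "body": {
  "targets": [
    [[0, 0, 0, 0], [0, 0, 0, 0], [0, 0, 0, 0], [0, 0, 0, 0], [0, 0, 0, 0], [0, 0, 0, 0], [0, 0, 0, 0], [0, 0, 0, 0], [0, 0, 0, 0], [0, 0, 0, 0], [0, 0, 0, 0], [0, 0, 0, 0]]
  ]
}}

```text
clock: 21.6
tcp_pos: [0.5862, -0.2358, 0.3278]
orientation: [[-0.085, 0.996, -0.0], [0.996, 0.085, 0.0], [0.0, -0.0, -1.0]]
wrist_force: [0.5, -0.9, 0.3]
grip_width: 0.349
grip_force: 0.0
```

```bash
python3 - <<'E'
from h import *
for i in range(2):
 for c in ['scene','wrist']:
  p,d=cap(c)
  if c=='scene': cv2.imwrite('pics/s5.png',cv2.resize(p[150:330,120:320,::-1],None,fx=3,fy=3))
  for n in ['pail_grip','pail_mid']:
    for r in robot.spot_point(n,c)[:2]: print(c,n,r['position'],round(r['confidence'],2))
E
```

```text
scene pail_grip [0.3169, 0.3655, 0.0697] 0.78
scene pail_grip [0.5893, -0.2409, 0.0851] 0.69
scene pail_mid [0.2629, 0.4356, 0.043] 0.8
scene pail_mid [0.587, -0.2411, 0.0839] 0.57
wrist pail_grip [0.5875, -0.2425, 0.2095] 0.81
wrist pail_mid [0.5849, -0.2386, 0.0838] 0.69
scene pail_grip [0.5835, -0.2402, 0.2053] 0.61
scene pail_grip [0.3171, 0.363, 0.0725] 0.49
scene pail_mid [0.5895, -0.2409, 0.0868] 0.77
scene pail_mid [0.2602, 0.4354, 0.0413] 0.56
wrist pail_grip [0.5844, -0.242, 0.2056] 0.64
wrist pail_mid [0.5874, -0.2363, 0.0861] 0.69
```

View pics/s5.png

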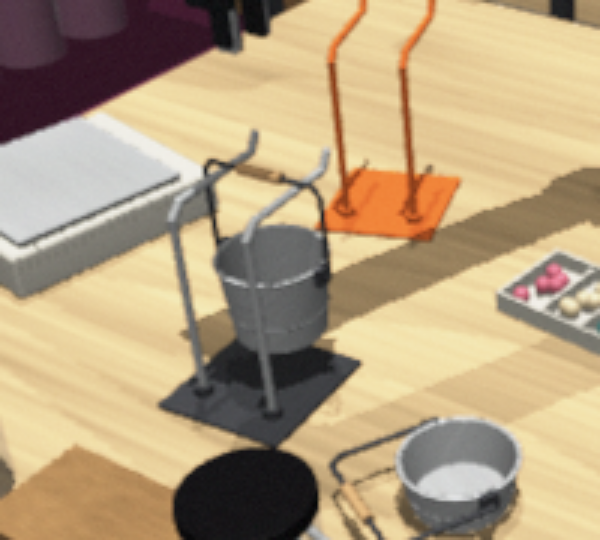

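The picture shows the pail hanging level from both prongs, with the gripper clear and the shallow pail untouched. I'll let it settle a little, then hand in.

Request:
{"method": "step_arm", "body": {
  "targets": [
    [[0, 0, 0, 0], [0, 0, 0, 0], [0, 0, 0, 0], [0, 0, 0, 0], [0, 0, 0, 0], [0, 0, 0, 0], [0, 0, 0, 0], [0, 0, 0, 0], [0, 0, 0, 0], [0, 0, 0, 0], [0, 0, 0, 0], [0, 0, 0, 0]]
  ]
}}

```text
clock: 23.7
tcp_pos: [0.5862, -0.2359, 0.3278]
orientation: [[-0.085, 0.996, -0.0], [0.996, 0.085, 0.0], [0.0, -0.0, -1.0]]
wrist_force: [0.3, 0.1, 0.5]
grip_width: 0.352
grip_force: 0.0
```

Request:
{"method": "step_arm", "body": {
  "targets": [
    [[0, 0, 0, 0], [0, 0, 0, 0], [0, 0, 0, 0], [0, 0, 0, 0], [0, 0, 0, 0], [0, 0, 0, 0], [0, 0, 0, 0], [0, 0, 0, 0], [0, 0, 0, 0], [0, 0, 0, 0], [0, 0, 0, 0], [0, 0, 0, 0]]
  ]
}}

```text
clock: 25.2
tcp_pos: [0.5862, -0.2358, 0.3278]
orientation: [[-0.085, 0.996, -0.0], [0.996, 0.085, 0.0], [0.0, -0.0, -1.0]]
wrist_force: [-0.1, 0.2, 0.1]
grip_width: 0.351
grip_force: 0.0
```

```bash
python3 - <<'E'
from h import *
a,_=cap('scene');[cap('scene') for _ in range(4)];b,_=cap('scene')
print(cv2.absdiff(a,b)[200:290,180:240].max(), cv2.absdiff(a,b)[200:290,180:240].mean())
print(robot.close_job())
E
```

```text
8 1.3401234567901235
the job is handed in; nothing more can be done
None
```

The deep pail hangs level and still from both prongs of the grey steel hanger, its bail swung upright on the bench before lifting; the shallow pail was left where it stands, and the job was handed in at about 25 s.

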